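Show the helper where the graphite paddle belongs

ROBOT

A 6-joint arm with a two-finger parallel gripper is mounted at the origin on the work surface. World frame = base frame: x ahead of the robot, y to its left, z up, the work surface at z = 0. Lengths are in m, angles in rad, forces in N, time in s.
With the tool pointing down it reaches from about 0.35 to 0.775 m from the base axis. Payload 5.5 kg.
Tool frame: the origin (TCP) lies between the finger pads, 19 mm behind the fingertips; this is the grasp point; z points along the fingers, y is the line along which they close (so a half turn about z gives the same grasp; the last joint's range is limited). The gripper opens to 85 mm and grips with 20 to 120 N. Pads are 22 mm wide; open, the fingers measure 114 mm over their backs; the gripper's body (76 mm by 85 mm) begins 54 mm behind the grasp point. The pads swing forward as they close: fully open they stand 13 mm farther back than shut.
Start: joints at [-1.286, 0.313, 0.046, 1.304, 0, 1.431], TCP at [0.237, -0.524, 0.25] pointing down, gripper open.
Joint ranges: [-2.76, 2.76], [-0.86, 1.69], [-1.03, 1.26], [-2.2, 2.34], [-1.47, 1.5], [-3.14, 3.14]. Speed limits (rad/s): [2.57, 2.57, 3.14, 3.14, 3.14, 3.14].

INTERFACE

Orientations are given as a unit quaternion [w, x, y, z].
In Python, from workcell import env, viewer, order, models gives the robot as it stands.
- The arm moves only by the tool drive_tool, never from a script. Its argument "series" is a list that holds one entry, the list of rows, each a list of 6 numbers: the shift along the tool's x, y, z each as a share of 120 mm, from -1 to 1, then the turn, a rotation vector about the tool's x, y, z each as a share of 180 degrees, from -1 to 1. A call has 1 to 20 rows; each row shifts and turns the commanded pose from where the row before left it, along the tool's axes as they then stand; what a row does not reach is not made up. A row lasts 1/8 s, in which the tool goes at most 62.5 mm and 10.7 degrees, less where a joint would pass 70% of its speed; a pose out of reach is approached as far as the arm can. A call with a number of a shift or a turn outside -1 to 1 is refused whole. A call with a gripper value outside its range is refused whole. "jaw" is the opening, from -1 (shut) to 1 (fully open), set as the call begins (left out, the last holds). The fingers move at their own pace and stop on an object; "grip_force" is the grip in N (left out, the last holds). Time passes only in rows, so rows that do not move let the fingers close. It gives the time, the measured TCP pose, the force, the opening and the grip force at its end, in the units of the state.
- env.get_state(): the state, without advancing time (a new reading comes with each control period).
- viewer.read_camera(name): name is "scene" or "top"; returns the picture (420x560x3 uint8, red, green, blue); there is no depth.
- viewer.camera_info(name): a dict with "intrinsics" (3x3 intrinsics, pixels), "R" (3x3) and "t" (3): a world point X has camera coordinates R X + t. Camera axes: x right, y down, z forward; pixel columns grow to the right and rows downward; lengths in m; the calibration is good to about 2 mm. A picture is of the moment at which its call begins. camera_info takes no time and is no camera call.
- order.hand_in(): hands the job in; it is judged then, once.
Trained networks look in the newest picture that a camera, given by its name, has taken for a name from the list of things; names that differ only in an ending like _2 or _b are one class to them, and where a whole thing is asked for, a point or a joint stands for the part that bears it (a point fixed in the world has none). Each returns a list of dicts, best first, with "score" (0 to 1); they miss things now and then, are a little off and sometimes report something else, mostly with a low value. They report only what shows in the picture. A call takes as long as a camera call. They do not tell look-alikes from the thing itself.
- models.silhouettes(label, camera): "region" (420x560 bool, what is visible of it) and "location" ([column, row] in pixels, amid what is visible of it).
The state is a dict: "clock": time; "joint_pos": joint angles; "qvel": joint speeds; "tau": joint torques, N m; "tcp_pos": TCP position; "orientation": TCP orientation; "wrist_force": force on the tool from outside, world axes, zero at the start; "ft_torque": the same for the moment, N m; "finger_gap": finger opening in m; "grip_force": force on a finger pad.
Only numpy, scipy, OpenCV 4.12 (cv2) and the standard library are available. Lean on these libraries where they do the work, as an engineer would, in place of code of your own. Each camera call takes 0.05 s, during which the arm holds its last target. There are 200 camera calls.

TASK

Show the new helper which tool to put away and where: first point at the middle of the blade of the graphite paddle lying on the bench, then at the middle of the mouth of the empty tin, the one without rods in it. Each time bring the fingertips two or three centimetres above the spot, fingers pointing down, and keep still there for two full seconds; finish still pointing at the empty tin. Point closely at nothing else, and touch, move or pick up nothing at all.

Things in the scene. Friction and masses are not known exactly. Their poses are not given: they have to be found in the camera images.
- paddle: Graphite paddle lying flat: a matt black rectangular blade 75 x 55 mm and 12 mm thick, and a round wooden handle 17 mm thick and 78 mm long on a short steel shank; 170 mm long in all. About 0.15 kg, loose. Origin: on the bench under the middle of its length; x along the tool from handle to blade, z up.
- paddle_blade (a point): Middle of the top face of the paddle's blade, 12 mm above the bench, 42.5 mm from the paddle's origin along its x; z up.
- empty_tin: Empty open round steel tin, 76 mm across outside, 70 mm inside, 90 mm high, standing upright. About 0.25 kg, loose. Origin: centre of its underside, z up.
- empty_tin_mouth (a point): Middle of the empty tin's open mouth, at the height of its rim, 90 mm above the bench; z up.
- full_tin_a: Steel tin of the same size and shape as the empty one (76 mm across, 90 mm high), holding a bundle of seven glass rod offcuts that are fixed in it and stand up to about 150 mm above the bench. About 0.4 kg. Loose; leave alone. Origin: centre of its underside, z up.
- full_tin_b: Steel tin of the same size and shape as the empty one (76 mm across, 90 mm high), holding a bundle of seven glass rod offcuts that are fixed in it and stand up to about 150 mm above the bench. About 0.4 kg. Loose; leave alone. Origin: centre of its underside, z up.
- brush: Flat bench brush lying on the bench: 24 mm wide, 160 mm long, 12 mm thick, pale wooden handle, aluminium ferrule, black bristle head (rigid). Loose; leave alone. Origin: on the bench under its middle; x from handle to bristles.
- tweezers: Steel tweezers lying flat: 160 mm long, about 20 mm wide, 8 mm thick, two legs that meet near the tip. Loose; leave alone. Origin: on the bench under its middle; x towards the tips.
Mind the look-alikes: they are no part of the job. Of the things like the paddle, leave any that is blue or yellow; of the rest the larger one is meant.

How it is judged:
On the way, in this order (a step that is already met when the one before it is completed fails the run):
1. the tool points at the paddle's blade from just above and dwells (horizontal distance between the grasp point and paddle_blade below 0.025 m and z of the grasp point in the frame of paddle_blade between 0.018 and 0.085 m and angle between the grasp point's own z axis and vertical above 2.3 rad), for 1.5 s.
2. the tool points at the empty tin's mouth from just above and dwells (horizontal distance between the grasp point and empty_tin_mouth below 0.025 m and z of the grasp point in the frame of empty_tin_mouth between 0.018 and 0.085 m and angle between the grasp point's own z axis and vertical above 2.3 rad), for 1.5 s.
At the end, for the whole second after the job is handed in: The TCP is still within 25 mm sideways of the middle of the empty tin's mouth and 18 to 85 mm above its rim, the tool's z axis within about 48 degrees of straight down; all tools and tins at rest within 6 mm of where they started (all of step 2 and distance of each of paddle, brush, tweezers, empty_tin, full_tin_a, full_tin_b from where it was at the start of the episode below 0.006 m and linear speed of each of paddle, brush, tweezers, empty_tin, full_tin_a, full_tin_b below 0.02 m/s); the robot touches nothing.
It fails at once if the arm or fingers touch the bench or any of the tools or tins (contact force between any of the fingers, the arm and anything else above 0.3 N).
It fails at once if a tool or tin is moved, lifted or tipped (by more than 8 mm or 0.15 rad) (distance of any of paddle, brush, tweezers, empty_tin, full_tin_a, full_tin_b from where it was at the start of the episode above 0.008 m or angle between any of paddle, brush, tweezers, empty_tin, full_tin_a, full_tin_b's own z axis and vertical above 0.15 rad).
It fails at once if the brush or the tweezers are pointed at: TCP within 20 mm sideways of their middle and less than 65 mm above the bench ((horizontal distance between the grasp point and brush below 0.02 m and height (world z) of the grasp point below 0.065 m) or (horizontal distance between the grasp point and tweezers below 0.02 m and height (world z) of the grasp point below 0.065 m)).
It fails at once if a tin with rods is pointed at: TCP within 25 mm sideways of its axis and less than 190 mm above the bench ((horizontal distance between the grasp point and full_tin_a below 0.025 m and height (world z) of the grasp point below 0.19 m) or (horizontal distance between the grasp point and full_tin_b below 0.025 m and height (world z) of the grasp point below 0.19 m)).
It also fails if it takes over 42 s, if anything falls off the work surface, if the arm or the gripper's body presses on something with over 40 N, if the wrist force passes 120 N, or if a joint passes its speed limit or range.

## Working session

There is one attempt and no reset: what is moved stays moved. The work goes in short steps, Python scripts to look and compute and a tool call to move; the robot and the scene stay as the last step left them, time stands still between calls to the robot, and variables do not carry over. Pictures are saved under pics/ and viewed, at most 10 in all, crops included, and the job is handed in when it is done.

Besides the shell and the picture viewer there is one more tool, called after "Call:" as name(argument=value, ...), one argument or row to a line, values as JSON. drive_tool: Moves the arm, as the interface text tells. Its arguments: {"type":"object","properties":{"series":{"type":"array"},"jaw":{"type":"number"},"grip_force":{"type":"number"}},"required":["series"]}

```bash
mkdir -p pics; cat > h.py <<'E'
import numpy as np, cv2
from workcell import env, viewer, order, models
def ray(cam,px,z):
    c=viewer.camera_info(cam);K,R,t=[np.array(c[k],float) for k in("intrinsics","R","t")]
    d=R.T@np.linalg.inv(K)@np.array([px[0],px[1],1.]);o=-R.T@t
    return o+d*(z-o[2])/d[2]
E
python3 - <<'E'
from h import *
for c in("top","scene"):
    cv2.imwrite(f"pics/{c}0.png",viewer.read_camera(c)[:,:,::-1])
    for l,z in(("paddle",.006),("empty_tin",.09),("full_tin_a",.09),("brush",.006),("tweezers",.004)):
        for r in models.silhouettes(l,c)[:5]:
            print(c,l,round(r["score"],2),np.round(r["location"]),r["region"].sum(),ray(c,r["location"],z).round(3))
    i=viewer.camera_info(c);print(c,-np.array(i["R"]).T@np.array(i["t"]))
s=env.get_state();print(s["clock"],s["tcp_pos"],s["orientation"],s["finger_gap"])
E
```

```text
top paddle 0.98 [268. 112.] 660 [0.825 0.072 0.006]
top paddle 0.82 [221. 305.] 305 [0.253 0.193 0.006]
top paddle 0.76 [162. 316.] 442 [0.22  0.359 0.006]
top empty_tin 0.7 [219. 163.] 733 [0.648 0.203 0.09 ]
top full_tin_a 0.75 [360. 160.] 761 [ 0.667 -0.186  0.09 ]
top full_tin_a 0.56 [292. 174.] 738 [0.624 0.002 0.09 ]
top full_tin_a 0.4 [221. 212.] 690 [0.514 0.193 0.09 ]
top brush 0.66 [288. 218.] 315 [0.508 0.005 0.006]
top tweezers 0.73 [359. 230.] 302 [ 0.48  -0.204  0.004]
top [0.39584391 0.06748708 1.28244696]
scene paddle 0.8 [418. 197.] 290 [0.23  0.361 0.006]
scene paddle 0.75 [338. 248.] 633 [0.511 0.202 0.006]
scene paddle 0.7 [362. 188.] 179 [0.258 0.195 0.006]
scene paddle 0.65 [239. 330.] 1121 [0.827 0.072 0.006]
scene empty_tin 0.63 [318. 282.] 1370 [0.691 0.204 0.09 ]
scene full_tin_a 0.73 [169. 232.] 1454 [ 0.7   -0.181  0.09 ]
scene full_tin_a 0.6 [247. 250.] 1389 [0.675 0.019 0.09 ]
scene full_tin_a 0.33 [274. 222.] 288 [0.566 0.041 0.09 ]
scene full_tin_a 0.27 [336. 246.] 594 [0.576 0.21  0.09 ]
scene brush 0.62 [273. 222.] 300 [0.497 0.007 0.006]
scene tweezers 0.74 [209. 198.] 310 [ 0.481 -0.207  0.004]
scene [1.20884975 0.33552101 0.85338476]
0.6 [ 0.23698032 -0.52391891  0.25002286] [ 3.78289179e-05  9.77525450e-01  2.10817442e-01 -1.04773095e-06] 0.08555826867439732
```

View pics/top0.png

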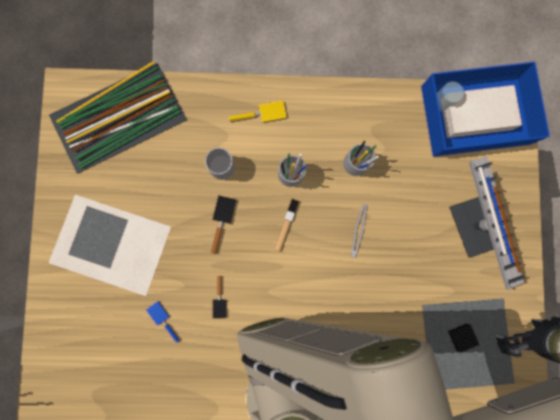

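View pics/scene0.png

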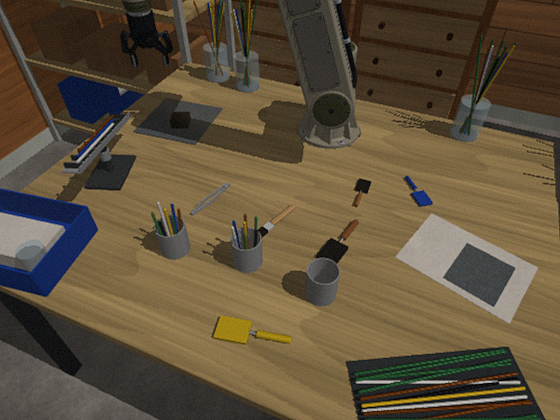

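The top picture shows these candidates:
- **Paddles:** large black one with its blade at (224,210), small black one at (220,308), blue at (162,316), yellow at (268,112).
- **Tins:** empty at (219,163), with rods at (292,174) and (360,160).

By the description I choose the large black paddle at (224,210) and the empty tin at (219,163). I'll check both in one crop and measure them there.

```bash
python3 - <<'E'
from h import *
im=viewer.read_camera("top");cv2.imwrite("pics/crop.png",cv2.resize(im[130:330,150:310],None,fx=3,fy=3,interpolation=cv2.INTER_CUBIC)[:,:,::-1])
sc=viewer.read_camera("scene")
def blade(im,x0,x1,y0,y1):
    m=np.zeros(im.shape[:2],np.uint8);m[y0:y1,x0:x1]=(im[y0:y1,x0:x1].max(2)<60)
    n,l,s,c=cv2.connectedComponentsWithStats(m);k=1+s[1:,4].argmax()
    p=np.argwhere(l==k)[:,::-1];return c[k],s[k,4],cv2.minAreaRect(p.astype(np.float32))
for nm,c,i,b in(("big","top",im,(205,245,190,232)),("small","top",im,(205,240,290,325)),("big","scene",sc,(310,355,232,265))):
    p,a,r=blade(i,*b);print(nm,c,p,a,r,ray(c,p,.010).round(4))
    q=cv2.boxPoints(r);w=[ray(c,v,.012)[:2] for v in q];print([round(float(np.linalg.norm(w[j]-w[j-1])),3) for j in range(4)])
# tin: compare projected outline with silhouette
from scipy.optimize import minimize
T=np.linspace(0,2*np.pi,40)
def proj(c,P):
    I=viewer.camera_info(c);v=(P@np.array(I["R"]).T+I["t"])@np.array(I["intrinsics"]).T;return v[:,:2]/v[:,2:]
regs={}
for c in("top","scene"):
    viewer.read_camera(c);R=models.silhouettes("empty_tin",c)
    g=proj(c,np.array([[.645,.203,.05]]))[0]
    r=min(R,key=lambda r:np.linalg.norm(r["location"]-g));regs[c]=r["region"]
def cost(q,cs):
    e=0
    for c in cs:
        P=np.concatenate([np.c_[q[0]+.038*np.cos(T),q[1]+.038*np.sin(T),0*T+z] for z in(0,.09)])
        h=cv2.convexHull((proj(c,P)*16).round().astype(np.int32));m=np.zeros((420,560),np.uint8);cv2.fillConvexPoly(m,h,1,shift=4)
        e+=1-(m.astype(bool)&regs[c]).sum()/(m.astype(bool)|regs[c]).sum()
    return e
for cs in(["top"],["scene"],["top","scene"]):
    o=minimize(cost,[.648,.2],args=(cs,),method="Nelder-Mead",options=dict(initial_simplex=[[.64,.2],[.66,.2],[.65,.215]]));print(cs,o.x.round(4),o.fun)
s=env.get_state();print(s["clock"])
E
```

```text
big top [224.31632653 209.21173469] 392 ((224.38592529296875, 209.30291748046875), (17.134565353393555, 23.318470001220703), 14.931418418884277) [0.5287 0.1926 0.01  ]
[0.05, 0.068, 0.05, 0.068]
small top [219.42105263 308.47368421] 190 ((219.5, 308.0), (16.0, 11.0), 90.0) [0.2438 0.1965 0.01  ]
[0.045, 0.031, 0.045, 0.031]
big scene [332.171875   250.29017857] 448 ((331.5800476074219, 251.5600128173828), (21.600000381469727, 27.40000343322754), 36.869895935058594) [0.5292 0.1909 0.01  ]
[0.058, 0.089, 0.061, 0.086]
['top'] [0.6565 0.2061] 0.05025773195876293
['scene'] [0.6584 0.2024] 0.09795918367346934
['top', 'scene'] [0.6569 0.2055] 0.1615186894773064
0.9
```

View pics/crop.png

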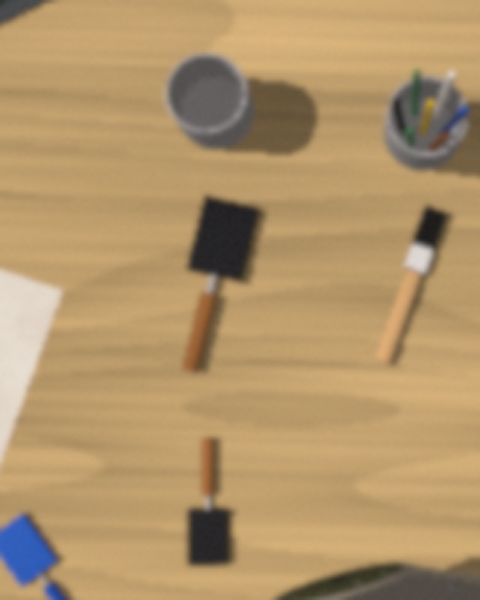

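The crop confirms both choices: the large black blade (75x55 class) is at crop (225,238), about (0.529, 0.192) m. The empty tin mouth is at crop (208,94), about (0.656, 0.205) m. I'll shut the fingers and turn the tool first, to keep joint 6 away from its limit.

Call:
drive_tool(
  series=[
    [[0,0,0,0,0,-0.055],[0,0,0,0,0,-0.055],[0,0,0,0,0,-0.055],[0,0,0,0,0,-0.055],[0,0,0,0,0,-0.055],[0,0,0,0,0,-0.055],[0,0,0,0,0,-0.055],[0,0,0,0,0,-0.055],[0,0,0,0,0,0],[0,0,0,0,0,0]],
  ],
  jaw=-1,
)

```text
clock: 2.15
tcp_pos: [0.237, -0.5239, 0.25]
orientation: [0.0, 0.62, 0.785, -0.0]
wrist_force: [-0.0, -0.1, 0.4]
finger_gap: -0.0002
grip_force: 0.0
```

```bash
cat > d.py <<'E'
from h import *
import sys
from scipy.spatial.transform import Rotation as Ro
s=env.get_state();R=Ro.from_quat(np.roll(s["orientation"],-1))
g=np.array([float(v) for v in sys.argv[1:4]])
print(s["clock"],np.round(s["tcp_pos"],4),np.round(s["joint_pos"],2),round(s["finger_gap"],4),"units:",(R.inv().apply(g-s["tcp_pos"])/.12).round(3), R.as_matrix()[:,2].round(3))
E
python3 d.py .529 .192 .25
```

```text
2.15 [ 0.237  -0.5239  0.25  ] [-1.29  0.31  0.05  1.3  -0.    0.05] -0.0002 units: [ 5.241  3.748 -0.   ] [ 0. -0. -1.]
```

Call:
drive_tool(
  series=[
    [[0.29,0.21,0,0,0,0],[0.29,0.21,0,0,0,0],[0.29,0.21,0,0,0,0],[0.29,0.21,0,0,0,0],[0.29,0.21,0,0,0,0],[0.29,0.21,0,0,0,0],[0.29,0.21,0,0,0,0],[0.29,0.21,0,0,0,0],[0.29,0.21,0,0,0,0],[0.29,0.21,0,0,0,0],[0.29,0.21,0,0,0,0],[0.29,0.21,0,0,0,0],[0.29,0.21,0,0,0,0],[0.29,0.21,0,0,0,0],[0.29,0.21,0,0,0,0],[0.29,0.21,0,0,0,0],[0.29,0.21,0,0,0,0],[0.29,0.21,0,0,0,0],[0,0,0,0,0,0],[0,0,0,0,0,0]],
  ],
)

```text
clock: 4.65
tcp_pos: [0.5309, 0.191, 0.2497]
orientation: [-0.0, 0.619, 0.785, -0.001]
wrist_force: [0.9, 0.9, -0.1]
finger_gap: -0.0003
grip_force: 0.0
```

```bash
python3 d.py .529 .192 .056; python3 - <<'E'
from h import *
im=viewer.read_camera("scene");cv2.imwrite("pics/s1.png",im[:,:,::-1])
E
```

```text
4.65 [0.5309 0.191  0.2497] [ 0.2   0.29  0.02  1.3  -0.    1.54] -0.0003 units: [ 0.012 -0.012  1.614] [-0.001 -0.001 -1.   ]
```

View pics/s1.png

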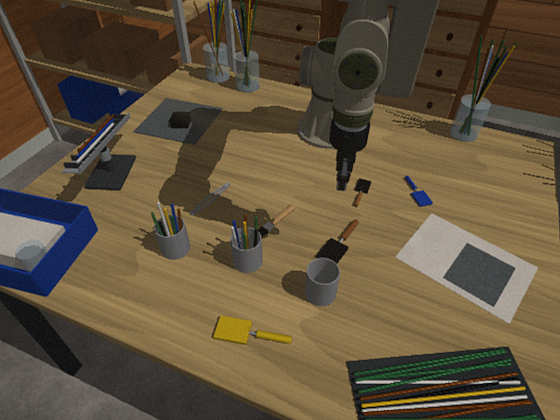

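The shut gripper, tips at about (342,188), hangs above the large paddle, whose blade is at (332,250). Nothing has moved, so I'll go down.

Call:
drive_tool(
  series=[
    [[0.01,-0.01,0.2,0,0,0],[0,0,0.2,0,0,0],[0,0,0.2,0,0,0],[0,0,0.2,0,0,0],[0,0,0.2,0,0,0],[0,0,0.2,0,0,0],[0,0,0.15,0,0,0],[0,0,0.1,0,0,0],[0,0,0.1,0,0,0],[0,0,0.06,0,0,0]],
  ],
)

```text
clock: 5.95
tcp_pos: [0.5299, 0.1918, 0.0564]
orientation: [0.0, 0.619, 0.785, -0.0]
wrist_force: [-1.2, -0.3, 0.0]
finger_gap: -0.0002
grip_force: 0.0
```

```bash
python3 d.py .529 .192 .056; python3 - <<'E'
from h import *
im=viewer.read_camera("scene");cv2.imwrite("pics/s2.png",cv2.resize(im[140:310,230:430],None,fx=3,fy=3)[:,:,::-1])
E
```

```text
5.95 [0.5299 0.1918 0.0564] [ 0.2   0.42 -0.3   0.85 -0.    1.54] -0.0002 units: [ 0.003 -0.007  0.004] [ 0. -0. -1.]
```

View pics/s2.png

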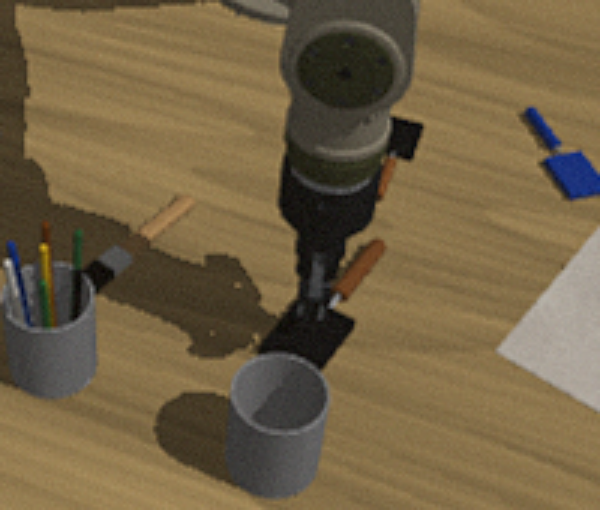

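The tips, at crop (312,315), hover just above the black blade, whose centre is near crop (308,335), without touching it. Now I'll hold still for 2.5 s.

Call:
drive_tool(
  series=[
    [[0,0,0,0,0,0],[0,0,0,0,0,0],[0,0,0,0,0,0],[0,0,0,0,0,0],[0,0,0,0,0,0],[0,0,0,0,0,0],[0,0,0,0,0,0],[0,0,0,0,0,0],[0,0,0,0,0,0],[0,0,0,0,0,0],[0,0,0,0,0,0],[0,0,0,0,0,0],[0,0,0,0,0,0],[0,0,0,0,0,0],[0,0,0,0,0,0],[0,0,0,0,0,0],[0,0,0,0,0,0],[0,0,0,0,0,0],[0,0,0,0,0,0],[0,0,0,0,0,0]],
  ],
)

```text
clock: 8.5
tcp_pos: [0.5299, 0.1921, 0.0568]
orientation: [0.0, 0.619, 0.786, -0.0]
wrist_force: [-0.6, 0.3, -0.4]
finger_gap: 0.0004
grip_force: 0.0
```

```bash
python3 d.py .656 .205 .22;python3 d.py .656 .205 .134
```

```text
8.5 [0.5299 0.1921 0.0568] [ 0.21  0.42 -0.29  0.85 -0.    1.54] 0.0004 units: [-0.142  1.047 -1.36 ] [ 0. -0. -1.]
8.5 [0.5299 0.1921 0.0568] [ 0.21  0.42 -0.29  0.85 -0.    1.54] 0.0004 units: [-0.142  1.047 -0.644] [ 0. -0. -1.]
```

Next: up, across, then down over the tin and hold.

Call:
drive_tool(
  series=[
    [[0,0,-0.26,0,0,0],[0,0,-0.3,0,0,0],[0,0,-0.3,0,0,0],[0,0,-0.3,0,0,0],[0,0,-0.2,0,0,0],[-0.02,0.15,0,0,0,0],[-0.03,0.2,0,0,0,0],[-0.03,0.2,0,0,0,0],[-0.03,0.2,0,0,0,0],[-0.02,0.2,0,0,0,0],[-0.01,0.1,0,0,0,0],[0,0,0,0,0,0],[0,0,0.15,0,0,0],[0,0,0.15,0,0,0],[0,0,0.15,0,0,0],[0,0,0.15,0,0,0],[0,0,0.11,0,0,0],[0,0,0,0,0,0]],
  ],
)

```text
clock: 10.75
tcp_pos: [0.6552, 0.2051, 0.1337]
orientation: [-0.001, 0.619, 0.786, -0.001]
wrist_force: [-0.1, 0.7, 0.3]
finger_gap: -0.0
grip_force: 0.0
```

```bash
python3 d.py .656 .205 .134; python3 - <<'E'
from h import *
im=viewer.read_camera("scene");cv2.imwrite("pics/s3.png",cv2.resize(im[140:310,230:430],None,fx=3,fy=3)[:,:,::-1])
E
```

```text
10.75 [0.6552 0.2051 0.1337] [ 0.19  0.58  0.17  1.17 -0.    1.52] -0.0 units: [-0.003  0.007 -0.003] [-0.002 -0.001 -1.   ]
```

View pics/s3.png

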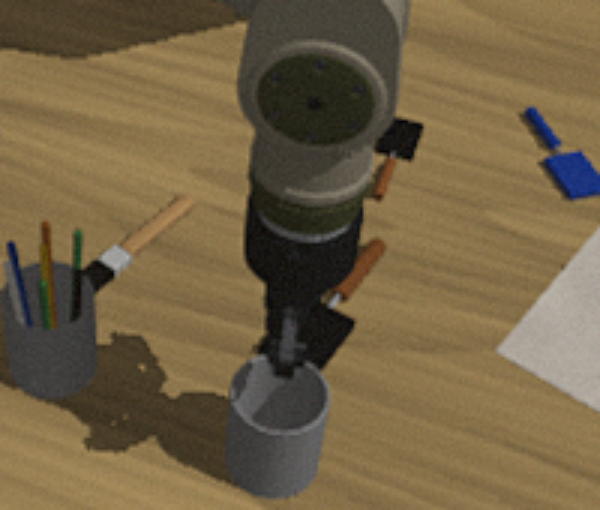

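The tips, at crop (290,370), hover above the empty tin's mouth, centred at crop (279,397). The tin and paddle haven't moved. I'll hold for 2.5 s.

Call:
drive_tool(
  series=[
    [[0,0,0,0,0,0],[0,0,0,0,0,0],[0,0,0,0,0,0],[0,0,0,0,0,0],[0,0,0,0,0,0],[0,0,0,0,0,0],[0,0,0,0,0,0],[0,0,0,0,0,0],[0,0,0,0,0,0],[0,0,0,0,0,0],[0,0,0,0,0,0],[0,0,0,0,0,0],[0,0,0,0,0,0],[0,0,0,0,0,0],[0,0,0,0,0,0],[0,0,0,0,0,0],[0,0,0,0,0,0],[0,0,0,0,0,0],[0,0,0,0,0,0],[0,0,0,0,0,0]],
  ],
)

```text
clock: 13.3
tcp_pos: [0.6563, 0.2053, 0.1348]
orientation: [0.0, 0.619, 0.786, -0.0]
wrist_force: [0.4, 0.6, 0.3]
finger_gap: -0.0002
grip_force: 0.0
```

```bash
python3 d.py .656 .205 .134; python3 -c "
from h import *
print(order.hand_in())"
```

```text
13.3 [0.6563 0.2053 0.1348] [ 0.19  0.58  0.18  1.17 -0.    1.52] -0.0002 units: [-0.002 -0.003  0.006] [ 0. -0. -1.]
the job is handed in; nothing more can be done
None
```

The arm pointed at the large black paddle's blade and then at the empty tin's mouth, about 2.5 s each. It finished over the tin with no sign of contact, and the job is handed in at about 13 s (no verdict was returned).

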